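# Clip the temperature probes onto their baths

### The arm

A 6-joint arm with a two-finger parallel gripper is mounted at the origin on the work surface. World frame = base frame: x ahead of the robot, y to its left, z up, the work surface at z = 0. Lengths are in m, angles in rad, forces in N, time in s.
With the tool pointing down it reaches from about 0.35 to 0.85 m from the base axis. Payload 8.1 kg.
Tool frame: the origin (TCP) lies midway between the tips of the shut fingers; the grasp point (between the pads) lies 19 mm behind it; y points along the fingers, x is the direction in which the jaws open and shut, and the axes are right-handed (so a half turn about y gives the same grasp; the last joint's range is limited). The gripper opens to 85 mm and grips with 20 to 120 N. Pads are 22 mm wide; open, the fingers measure 114 mm over their backs; the gripper's body (76 mm by 85 mm) begins 54 mm behind the grasp point. The pads swing forward as they close: fully open they stand 13 mm farther back than shut.
Start: joints at [1.213, 0.13, 1.488, -0, 1.523, -0.085], TCP at [0.162, 0.578, 0.231] pointing down, gripper open.
Joint ranges: [-2.96, 2.96], [-0.89, 2.26], [0.02, 2.5], [-1.34, 4.48], [0, 2.73], [-2.66, 2.66]. Speed limits (rad/s): [2.39, 2.39, 2.79, 3.14, 3.14, 3.14].

### API

Orientations are given as a unit quaternion [x, y, z, w].
In Python, from station import env gives the robot as it stands.
- The arm moves only by the tool servo_tool, never from a script. Its arguments are lists of equal length, an entry for each row: "grip": the finger opening in mm, from 0 to 85.4; "travel": the shift along the world's x, y, z in mm, a list of three; "turn": the turn about the world's z in degrees. In form: {"grip": [grip, ...], "travel": [[x, y, z], ...], "turn": [turn, ...]}. A call has exactly 8 rows; each row is the pose to reach, as a shift and turn from the pose commanded when the call began; what a row does not reach only later rows make up. A row lasts 1/8 s, in which the tool goes at most 62.5 mm and 10.7 degrees, less where a joint would pass 70% of its speed; a pose out of reach is approached as far as the arm can. A call with a gripper value outside its range is refused whole. The fingers move at their own pace and stop on an object; "newtons" is the grip in N (left out, the last holds). Time passes only in rows, so rows that repeat a pose let the fingers close, or fill a call up. It gives the time, the measured TCP pose, the force and the opening at its end, in the units of the state.
- env.state(): the state, without advancing time (a new reading comes with each control period).
- env.read_camera(name): name is "side" or "top" or "wrist"; returns a dict with "frame" (384x512x3 uint8, red, green, blue), "depth" (384x512 float32, m along the optical axis (not along the pixel's ray), 0 where there is no reading), "fov_y" (degrees; the focal length in pixels is half the picture's height over the tangent of half this angle, whatever the lens; pixels are square), "cx", "cy" (the principal point, pixels), "extrinsics" (4x4, takes a point from world to camera coordinates). Camera axes: x right, y up, looking along -z (the intrinsics and any distortion apply to the point x, -y, -z); pixel columns grow to the right and rows downward; lengths in m; the calibration is good to about 2 mm. A picture is of the moment at which its call begins.
- env.hand_in(): hands the job in, once; it reports no verdict.
The state is a dict: "clock": time; "qpos": joint angles; "qd": joint speeds; "effort": joint torques, N m; "tcp_pos": TCP position; "orientation": TCP orientation; "force": force on the tool from outside, world axes, zero at the start; "torque": the same for the moment, N m; "opening": finger opening in m.
Only numpy, scipy, OpenCV 4.12 (cv2) and the standard library are available. Lean on these libraries where they do the work, as an engineer would, in place of code of your own. Each camera call takes 0.05 s, during which the arm holds its last target.

### The job

Take the two probe clips off the hooks of the drying rack and clip each onto a wall of its bath, upright and well down over the rim with its probe hanging inside: the long probe on the deep steel tank, the short probe on the shallow white tray. Leave the clip without a probe on its hook and everything else on the bench where it is.

Things in the scene. Friction and masses are not known exactly. Their poses are not given: they have to be found in the camera images.
- long_clip: Grey spring clip like a big clothes peg, 32 mm wide, 103 mm tall, about 120 g, with a 6 mm steel probe rod down to 110 mm below the origin at x = -26, y = +28 mm, under a black head 18 mm wide. Hangs upright on one of three hooks. Origin: middle of its hinge axis. x: along the hinge axis, to the rack's rail while it hangs; z: up; its levers (above) and jaws (below) lie on the +y and -y sides.
- short_clip: Grey spring clip like a big clothes peg, 32 mm wide, 103 mm tall, about 120 g, with a 6 mm steel probe rod down to 70 mm below the origin at x = -26, y = +28 mm, under a black head 18 mm wide. Hangs upright on one of three hooks. Origin: middle of its hinge axis. x: along the hinge axis, to the rack's rail while it hangs; z: up; its levers (above) and jaws (below) lie on the +y and -y sides.
- plain_clip: Grey spring clip like a big clothes peg, 32 mm wide, 103 mm tall, about 120 g, without any probe. Hangs upright on one of three hooks. Origin: middle of its hinge axis. x: along the hinge axis, to the rack's rail while it hangs; z: up; its levers (above) and jaws (below) lie on the +y and -y sides.
- long_tip (a point): Lower end of the long probe rod.
- short_tip (a point): Lower end of the short probe rod.
- long_jaw (a joint): Opening of the long-probe clip's jaws, rad: 0 sprung shut, 0.3 fully squeezed, about 0.05 when gripping a 6 mm wall. Both levers turn alike.
- short_jaw (a joint): Opening of the short-probe clip's jaws, rad: 0 sprung shut, 0.3 fully squeezed, about 0.05 when gripping a 6 mm wall. Both levers turn alike.
- rack: Fixed drying rack, origin on the bench under the middle hanging spot. Aluminium rail 340 mm along y, front face at x = 67 mm, top 175 mm up, on posts at y = +-160 mm and a base plate. Three hooks at y = -105, 0, +105 mm run from it to -x; one clip on each, which on which varies, hanging at x = 0, clip origin 137 mm above the bench.
- hook_end (a point): Top of the middle hook's upturned end (the other hooks are alike). Hook: flat steel bar along the rack's x, 8 mm wide, 6 mm thick, top face 175 mm up, ending at x = -18 mm in a lip 4 mm thick that rises 10 mm. A clip comes off by lifting 10 to 24 mm (17 is best), then moving it along the rack's -x: 30 mm frees the loop, 50 mm the levers.
- long_levers (a point): Point between the long-probe clip's two finger levers, 44 mm above its origin. The levers are 32 mm wide (x), from 8 to 58 mm above the origin, 65 mm over their outer top edges at rest. Squeezed along y (about 6 N) each turns 0.3 rad to a hard stop: outer faces then parallel, 30 mm apart; probe and loop stay upright.
- long_loop (a point): Top of the hole in the long-probe clip's upright steel loop, 38 mm above its origin, where it rests on the hook. The hole faces along x, is 14 mm wide (y) and 30 mm high; the loop is 12 mm thick (x), between the levers.
- long_mouth (a point): Lower end of the long-probe clip's jaws, midway between them, 45 mm below its origin. Jaws are 32 mm wide (x), sprung shut (tips 1.5 mm apart); fully squeezed the gap is about 28 mm at the tips, 16 mm at 20 mm below the origin. They grip a wall with about 5 N.
- short_levers (a point): Point between the short-probe clip's two finger levers, 44 mm above its origin. The levers are 32 mm wide (x), from 8 to 58 mm above the origin, 65 mm over their outer top edges at rest. Squeezed along y (about 6 N) each turns 0.3 rad to a hard stop: outer faces then parallel, 30 mm apart; probe and loop stay upright.
- short_loop (a point): Top of the hole in the short-probe clip's upright steel loop, 38 mm above its origin, where it rests on the hook. The hole faces along x, is 14 mm wide (y) and 30 mm high; the loop is 12 mm thick (x), between the levers.
- short_mouth (a point): Lower end of the short-probe clip's jaws, midway between them, 45 mm below its origin. Jaws are 32 mm wide (x), sprung shut (tips 1.5 mm apart); fully squeezed the gap is about 28 mm at the tips, 16 mm at 20 mm below the origin. They grip a wall with about 5 N.
- tank: Fixed deep steel tank, open at the top, 150 x 120 x 110 mm outside (x, y, z), walls 6 mm, floor 6 mm. A flat cover flush with the rim closes the end from x = 28 mm to the +x wall; its black grip stands 6 mm above the rim. A small spout sits low on that wall. The other three walls are free. Origin: centre of its underside. It swaps places, left or right of the robot, with the tray.
- tray: Fixed shallow white plastic tray, open at the top, 160 x 120 x 70 mm outside (x, y, z), walls 6 mm, floor 6 mm; all four walls are free. Origin: centre of its underside.
- bottle: Glass bottle with a blue cap, 68 mm wide, 130 mm tall, standing; origin centre of its underside.
- beaker: Empty glass beaker, 66 mm wide, 85 mm tall, standing; origin centre of its underside.
- jar: Amber glass jar with a white lid, 56 mm wide, 75 mm tall, standing; origin centre of its underside.
- cuvette_box: Closed white plastic cuvette box, 60 x 100 x 40 mm (x, y, z); origin centre of its underside.
- stopper: Black rubber stopper, a standing cylinder 44 mm wide and 50 mm tall; origin centre of its underside.
- driver: Screwdriver with a black handle, lying on the bench out of the way along its x axis, handle to -x; origin on the bench under its middle.

How it is judged:
By the outcome, as a careful person would: the job done as asked, in the order asked, and still so for the second after the job is handed in, with the robot touching nothing.
It also fails if it takes over 58 s, if anything falls off the work surface, if the arm or the gripper's body presses on something with over 40 N, if the wrist force passes 120 N, or if a joint passes its speed limit or range.

## Working session

There is one attempt and no reset: what is moved stays moved. The work goes in short steps, Python scripts to look and compute and a tool call to move; the robot and the scene stay as the last step left them, time stands still between calls to the robot, and variables do not carry over. Pictures are saved under pics/ and viewed, and the job is handed in when it is done.

Besides the shell and the picture viewer there is one more tool, called after "Emit:" in YAML: its name, and indented under it one key for each argument. servo_tool: Moves the arm, as the interface text tells. Its arguments: {"type":"object","properties":{"grip":{"type":"array","items":{"type":"number"}},"travel":{"type":"array","items":{"type":"array","items":{"type":"number"}}},"turn":{"type":"array","items":{"type":"number"}},"newtons":{"type":"number"}},"required":["grip","travel","turn"]}

```bash
ls; mkdir -p pics
cat > h.py <<'E'
import numpy as np, cv2
from station import env
def cam(n,save=None):
    d=env.read_camera(n)
    if save: cv2.imwrite(f'pics/{save}.png',d['frame'][:,:,::-1])
    np.savez(f'{save or n}.npz',**{k:np.array(v) for k,v in d.items()})
    return d
def pts(d):
    h,w=d['depth'].shape; f=h/2/np.tan(np.radians(float(d['fov_y']))/2)
    u,v=np.meshgrid(np.arange(w),np.arange(h)); z=d['depth']
    P=np.stack([(u-d['cx'])/f*z,-(v-d['cy'])/f*z,-z,np.ones_like(z)],-1)
    return (P@np.linalg.inv(d['extrinsics']).T)[...,:3]
E
python3 - <<'E'
from h import *
for n in ['side','top','wrist']:
    d=cam(n,n+'0'); print(n,{k:(v if np.size(v)<17 else 0) for k,v in d.items() if k not in('frame','depth')},(d['depth']>0).mean())
print(env.state())
E
```

```text
pics
side {'fov_y': 45.19079644307933, 'cx': 252.13759837413775, 'cy': 188.87295585222967, 'extrinsics': array([[ 0.76524559, -0.64350121,  0.01747544, -0.38103804],
       [ 0.38094121,  0.47456121,  0.79352092, -0.3419186 ],
       [-0.51892484, -0.60058126,  0.608292  , -1.2503291 ],
       [ 0.        ,  0.        ,  0.        ,  1.        ]])} 0.9651845296223959
top {'fov_y': 45.604936105664144, 'cx': 254.48237398665248, 'cy': 183.3156936471238, 'extrinsics': array([[ 0.00984244, -0.99988153, -0.01183396,  0.06551781],
       [ 0.99109172,  0.00818265,  0.13292946, -0.55431206],
       [-0.13281688, -0.01303689,  0.99105485, -1.35806654],
       [ 0.        ,  0.        ,  0.        ,  1.        ]])} 0.9959513346354166
wrist {'fov_y': 70.89912314741615, 'cx': 250.01105098753098, 'cy': 192.5727105987641, 'extrinsics': array([[ 0.27086338,  0.9626167 , -0.00145528, -0.59834292],
       [-0.92280883,  0.25923129, -0.28499651,  0.0361681 ],
       [-0.27396515,  0.07853806,  0.95852745, -0.37910422],
       [ 0.        ,  0.        ,  0.        ,  1.        ]])} 0.9959665934244791
{'clock': 0.15, 'qpos': array([ 1.21258646e+00,  1.31009262e-01,  1.48900598e+00,  2.09162476e-05,
        1.52302002e+00, -8.53925225e-02]), 'qd': array([ 0.00158645, -0.00311052, -0.00165294,  0.00041513,  0.00189086,
        0.00030465]), 'effort': array([ 6.71493799e-04, -5.70068693e+01, -5.01154840e+01, -2.14894808e-04,
        9.68359091e-03, -7.38620152e-07]), 'tcp_pos': array([0.16148672, 0.57742474, 0.23048525]), 'orientation': array([ 0.5636147 ,  0.42692686, -0.42779707, -0.56308223]), 'force': array([ 0.11563169, -0.53747411,  0.27307524]), 'torque': array([ 0.01435551, -0.02600438, -0.01765788]), 'opening': 0.08575219677083298}
```

View pics/side0.png

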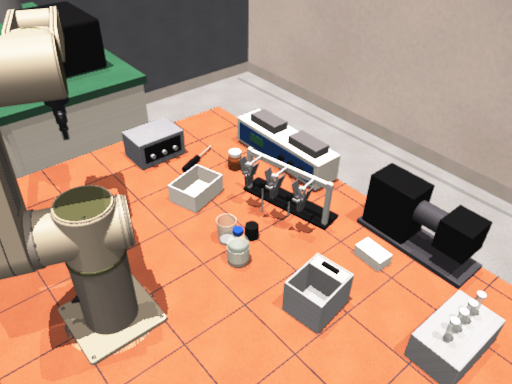

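View pics/top0.png

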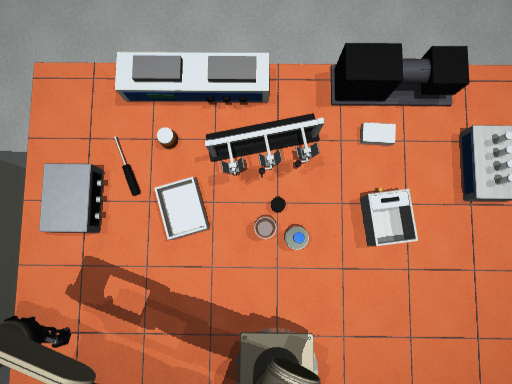

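View pics/wrist0.png

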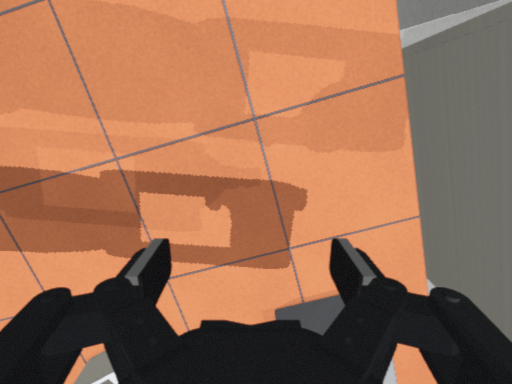

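Run:
```python
from h import *
s=cv2.imread('pics/side0.png'); t=cv2.imread('pics/top0.png')
a=cv2.resize(s[140:235,225:345],None,fx=5,fy=5,interpolation=cv2.INTER_CUBIC)
b=cv2.resize(t[105:185,195:335],None,fx=5,fy=5,interpolation=cv2.INTER_CUBIC)
cv2.imwrite('pics/sc.png',a);cv2.imwrite('pics/tc.png',b)
d=dict(np.load('top0.npz')); P=pts(d)
def rect(box,zlo,zhi,name):
    r0,r1,c0,c1=box; Q=P[r0:r1,c0:c1].reshape(-1,3); m=(Q[:,2]>zlo)&(Q[:,2]<zhi); Q=Q[m]
    R=cv2.minAreaRect((Q[:,:2]*1000).astype(np.float32)); print(name,len(Q),R,np.median(Q[:,2])); 
rect((165,260,340,430),.100,.125,'tank')
rect((165,250,145,220),.062,.085,'tray')
rect((105,180,195,335),.165,.19,'rail')
rect((105,180,195,335),.003,.02,'base')
rect((190,215,265,292),.04,.06,'stopper')
rect((210,245,250,280),.07,.1,'beaker')
rect((220,255,280,315),.1,.15,'bottle')
rect((120,155,150,185),.06,.09,'jar')
rect((110,155,350,410),.03,.05,'box')
print('floor',np.median(P[300:330,300:400,2]))
```

```text
tank 1010 ((450.38421630859375, -325.05694580078125), (150.36666870117188, 122.8360366821289), 7.936879634857178) 0.10979410690679081
tray 427 ((474.5720520019531, 290.5206298828125), (160.71719360351562, 121.46749114990234), 16.953516006469727) 0.06972501583595814
rail 1334 ((639.2918090820312, 33.781402587890625), (101.80999755859375, 339.27532958984375), 12.003314018249512) 0.17569088221479046
base 3212 ((691.8732299804688, 40.249298095703125), (241.78070068359375, 444.5548400878906), 0.7756405472755432) 0.009779029533304229
stopper 168 ((489.7247009277344, -0.053730010986328125), (41.715545654296875, 41.596649169921875), 66.74408721923828) 0.05002560004523793
beaker 118 ((417.9173583984375, 37.991485595703125), (61.123416900634766, 64.10873413085938), 0.7486459016799927) 0.08407916775461399
bottle 179 ((388.06964111328125, -55.124671936035156), (42.95790100097656, 45.44799041748047), 89.77044677734375) 0.12564983267013874
jar 221 ((692.6924438476562, 343.7872009277344), (46.90690231323242, 47.173362731933594), 47.3076057434082) 0.07459522689549969
box 647 ((714.7660522460938, -311.6370849609375), (102.0132064819336, 62.00412368774414), 87.73941802978516) 0.040145966010868284
floor 0.0003024000062044063
```

View pics/sc.png

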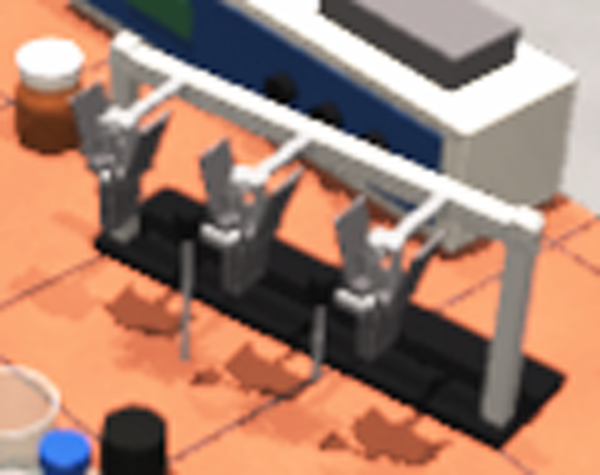

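View pics/tc.png

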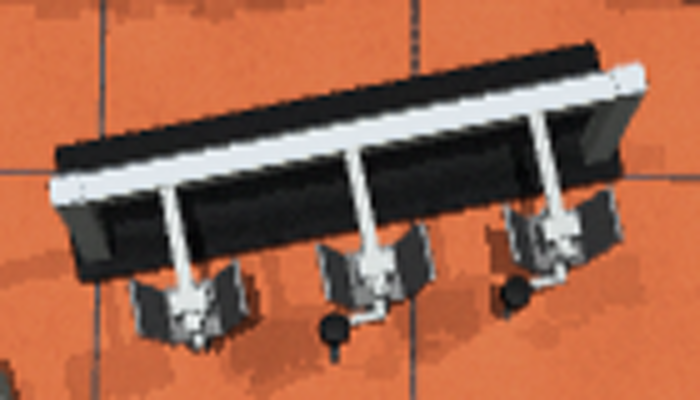

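Run:
```python
from h import *
for cn in ['top0','side0']:
    d=dict(np.load(cn+'.npz')); P=pts(d)*1000; f=d['frame'].astype(int)
    Q=P.reshape(-1,3); C=f.reshape(-1,3)
    print(cn)
    # rail
    m=(abs(Q[:,2]-175)<4)&(Q[:,0]>560)&(Q[:,0]<740)&(abs(Q[:,1]-35)<190)&(C.min(1)>170)
    R=Q[m]
    # rack yaw: iterative; rail points = x_rack >60
    yaw=np.radians(12.)
    o=np.array([600,30.])
    for i in range(6):
        c,s=np.cos(yaw),np.sin(yaw); X=(R[:,:2]-o)@np.array([[c,-s],[s,c]])
        top=np.percentile(X[:,0],99)
        rr=R[(X[:,0]>top-22)]
        xx=(X[X[:,0]>top-22])
        a,b=np.polyfit(xx[:,1],xx[:,0],1); yaw-=np.arctan(a)
    c,s=np.cos(yaw),np.sin(yaw); X=(R[:,:2]-o)@np.array([[c,-s],[s,c]])
    print('yaw',np.degrees(yaw),'n',len(X),'x pct',np.percentile(X[X[:,0]>top-22],[1,50,99],axis=0).round(1).tolist())
    h,_=np.histogram(X[:,0],bins=np.arange(-60,100,4)); print(h)
    hk=X[(X[:,0]<top-30)]
    h,e=np.histogram(hk[:,1],bins=np.arange(-160,160,5)); print([(int(e[i]),int(h[i])) for i in range(len(h)) if h[i]])
    for nm,z,cx,cy,L in [('tank',110,450,-325,(150,120)),('tray',70,474,290,(160,120))]:
        m=(abs(Q[:,2]-z)<4)&(np.hypot(Q[:,0]-cx,Q[:,1]-cy)<115)
        B=Q[m][:,:2]; ctr,wh,an=cv2.minAreaRect(B.astype(np.float32)); print(nm,ctr,wh,an)
```

```text
top0
yaw 11.811607293746551 n 710 x pct [[69.0, -167.3], [81.1, -4.4], [89.0, 161.2]]
[  0   0   0   0   0   0   0   0   0   0   0   0   0   5  10  12  12  14
  10  11   7  11  12   8   7  11   9   6  11   8   8   8  14  68 144 140
 136  28   0]
[(-120, 2), (-115, 14), (-110, 33), (-105, 4), (-15, 3), (-10, 14), (-5, 35), (0, 4), (90, 4), (95, 18), (100, 29), (105, 2), (110, 1)]
tank (450.3311462402344, -324.7196350097656) (150.31002807617188, 122.20367431640625) 7.890423774719238
tray (474.8302001953125, 290.22601318359375) (160.57131958007812, 120.7677001953125) 16.83538818359375
side0
yaw 11.575448485872966 n 385 x pct [[74.1, -168.2], [81.6, -19.0], [95.1, 155.8]]
[ 0  0  0  0  0  0  0  0  0  0  0  0  0  0  0  0  4  1  2  1  3  5  9  3
  4  8  6  5  6  5  6  2 11 28 93 73 52 44 13]
[(-120, 1), (-115, 12), (-110, 8), (-105, 1), (-15, 1), (-10, 16), (-5, 7), (90, 1), (95, 10), (100, 9), (105, 1), (110, 1)]
tank (454.10662841796875, -326.19805908203125) (155.26907348632812, 122.56661987304688) 8.128891944885254
tray (477.4847717285156, 288.7816467285156) (167.90911865234375, 127.14192199707031) 15.840991020202637
```

Run:
```python
from h import *
from scipy.spatial.transform import Rotation as R
s=env.state(); M=R.from_quat(s['orientation']).as_matrix(); print(M.round(3)); print(np.degrees(np.arctan2(M[1,0],M[0,0])), s['tcp_pos'])
d=dict(np.load('wrist0.npz')); E=np.linalg.inv(d['extrinsics']); T=np.eye(4);T[:3,:3]=M;T[:3,3]=s['tcp_pos']; print((np.linalg.inv(T)@E).round(3))
```

```text
[[ 0.269 -0.001 -0.963]
 [ 0.963 -0.001  0.269]
 [-0.001 -1.     0.   ]]
74.36866532394579 [0.16148672 0.57742474 0.23048525]
[[ 1.     0.001  0.    -0.001]
 [ 0.     0.285 -0.958 -0.142]
 [-0.001  0.958  0.285  0.072]
 [ 0.     0.     0.     1.   ]]
```

Emit:
servo_tool:
  grip: [85,85,85,85,85,85,85,85]
  travel:
    - [37,-46,5]
    - [74,-92,10]
    - [111,-138,15]
    - [148,-184,20]
    - [185,-230,25]
    - [222,-276,30]
    - [259,-322,35]
    - [296,-368,40]
  turn: [4,8,12,16,20,24,27.4,27.4]
  newtons: 40

```text
clock: 1.15
tcp_pos: [0.4584, 0.2081, 0.2714]
orientation: [0.446, 0.549, -0.549, -0.446]
force: [0.2, 0.3, 0.0]
opening: 0.0852
```

Emit:
servo_tool:
  grip: [85,85,85,85,85,85,85,85]
  travel:
    - [37,-46,5]
    - [74,-92,10]
    - [111,-138,10]
    - [148,-183,10]
    - [148,-183,10]
    - [148,-183,10]
    - [148,-183,10]
    - [148,-183,10]
  turn: [0,0,0,0,0,0,0,0]

```text
clock: 2.15
tcp_pos: [0.6053, 0.0279, 0.2818]
orientation: [0.446, 0.549, -0.549, -0.446]
force: [-0.1, -0.8, 0.3]
opening: 0.085
```

Run:
```python
from h import *
d=cam('wrist','wrist1'); s=env.state(); print(s['clock'],s['tcp_pos'],s['qpos'].round(3),s['orientation'])
```

```text
2.2 [0.60533033 0.02780728 0.28175911] [-0.039  0.13   1.397  0.     1.614 -1.816] [ 0.445881    0.54910539 -0.54880691 -0.44551586]
```

View pics/wrist1.png

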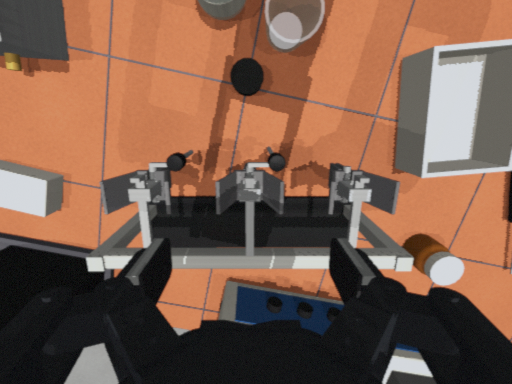

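Run:
```python
from h import *
d=dict(np.load('wrist1.npz')); P=pts(d)*1000; Q=P.reshape(-1,3); C=d['frame'].reshape(-1,3).astype(int)
o=np.array([606,26.]); yaw=np.radians(11.75);c,s=np.cos(yaw),np.sin(yaw)
X=np.c_[(Q[:,:2]-o)@np.array([[c,-s],[s,c]]),Q[:,2]]
r=(np.arange(384*512)//512)
m=(abs(X[:,2]-175)<3)&(X[:,0]>60)&(X[:,0]<100)&(abs(X[:,1])<180)&(r<272)
A=X[m]
bins=np.arange(-160,165,20)
for lo in [-140,-60,-20,20,60,140]:
    k=A[abs(A[:,1]-lo)<8]; print(lo,k[:,0].min().round(1),k[:,0].max().round(1),len(k))
print('y ends',A[:,1].min(),A[:,1].max())
for yc in [-105,0,105]:
    k=X[(abs(X[:,2]-175)<3)&(X[:,0]>15)&(X[:,0]<55)&(abs(X[:,1]-yc)<25)]; print('hook',yc,np.percentile(k[:,1],[2,50,98]).round(1),len(k))
    k=X[(X[:,2]>190)&(X[:,2]<200)&(X[:,0]>-60)&(X[:,0]<55)&(abs(X[:,1]-yc)<50)]
    for sg in (-1,1):
        q=k[(k[:,1]-yc)*sg>0]; print('  lever',sg,len(q),np.percentile(q,[3,50,97],axis=0).round(1).tolist() if len(q) else '')
    k=X[(X[:,2]>181)&(X[:,2]<189)&(abs(X[:,0])<40)&(abs(X[:,1]-yc)<8)]; print('  lip',np.percentile(k,[3,50,97],axis=0).round(1).tolist())
```

```text
-140 68.9 84.9 218
-60 68.6 84.9 217
-20 68.6 85.0 223
20 68.5 84.7 212
60 68.8 84.7 217
140 68.6 84.5 204
y ends -167.55840304386723 169.92673256376588
hook -105 [-127.  -103.5  -99.6] 346
  lever -1 1 [[13.5, -131.8, 190.1], [13.5, -131.8, 190.1], [13.5, -131.8, 190.1]]
  lever 1 0 
  lip [[-15.8, -107.6, 181.2], [-13.8, -103.3, 184.7], [-11.7, -99.3, 186.0]]
hook 0 [-2.8  1.3  4.3] 301
  lever -1 1 [[-11.4, -27.5, 190.1], [-11.4, -27.5, 190.1], [-11.4, -27.5, 190.1]]
  lever 1 1 [[0.8, 28.6, 190.0], [0.8, 28.6, 190.0], [0.8, 28.6, 190.0]]
  lip [[-15.7, -2.4, 181.1], [-14.0, 1.2, 184.8], [-11.7, 4.9, 186.1]]
hook 105 [101.7 105.7 127.9] 343
  lever -1 2 [[-1.0, 77.1, 190.1], [1.2, 77.3, 190.2], [3.5, 77.4, 190.4]]
  lever 1 2 [[-7.7, 133.0, 190.0], [-7.3, 133.4, 190.1], [-6.8, 133.7, 190.1]]
  lip [[-15.8, 101.8, 182.2], [-13.9, 105.8, 184.6], [-11.7, 109.7, 186.0]]
```

Emit:
servo_tool:
  grip: [85,85,85,85,85,85,85,85]
  travel:
    - [2,-0.5,-15]
    - [2,-0.5,-40]
    - [2,-0.5,-65]
    - [2,-0.5,-90]
    - [2,-0.5,-110]
    - [2,-0.5,-124]
    - [2,-0.5,-124]
    - [2,-0.5,-124]
  turn: [0,0,0,0,0,0,0,0]

```text
clock: 3.2
tcp_pos: [0.6083, 0.0263, 0.1583]
orientation: [0.447, 0.549, -0.548, -0.446]
force: [-0.4, 0.3, -0.2]
opening: 0.0849
```

Run:
```python
from h import *
d=cam('wrist','wrist2'); cam('side','side2'); s=env.state(); print(s['clock'],s['tcp_pos'],s['force'])
t=cv2.imread('pics/side2.png')
cv2.imwrite('pics/side2c.png',cv2.resize(t[110:240,215:355],None,fx=4,fy=4,interpolation=cv2.INTER_CUBIC))
```

```text
3.3 [0.60847705 0.02629795 0.15865264] [-0.27831033  0.45241224 -0.36705662]
```

View pics/wrist2.png

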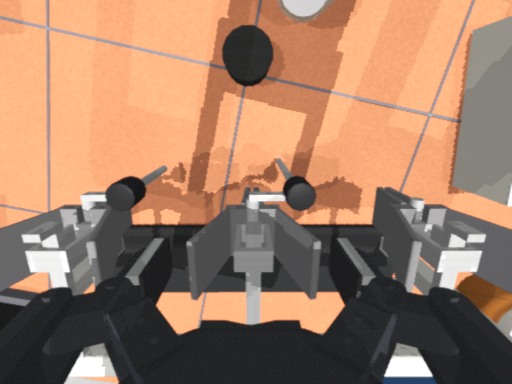

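View pics/side2c.png

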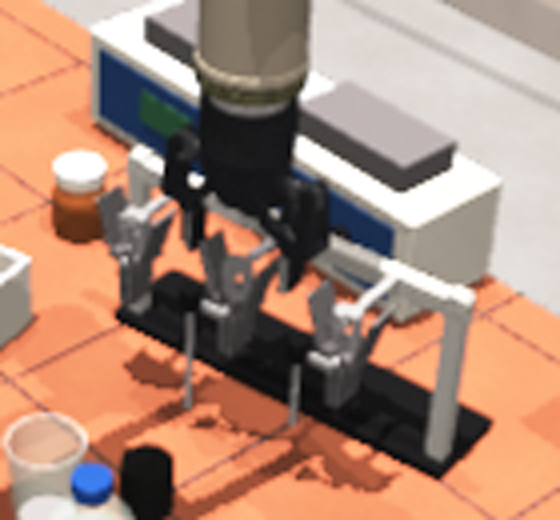

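Emit:
servo_tool:
  grip: [60,45,35,26,26,26,26,26]
  travel:
    - [0,0,0]
    - [0,0,0]
    - [0,0,0]
    - [0,0,0]
    - [0,0,0]
    - [0,0,0]
    - [0,0,0]
    - [0,0,0]
  turn: [0,0,0,0,0,0,0,0]
  newtons: 40

```text
clock: 4.3
tcp_pos: [0.6091, 0.0265, 0.1597]
orientation: [0.447, 0.55, -0.548, -0.445]
force: [-0.9, 0.7, 8.6]
opening: 0.0285
```

Run:
```python
from h import *
d=cam('wrist','wrist3'); s=env.state(); print(s['clock'],s['tcp_pos'],s['force'],s['opening'])
```

```text
4.35 [0.60911142 0.02653458 0.15975038] [-0.66327875  1.60638874  8.30262704] 0.028630445720243484
```

View pics/wrist3.png

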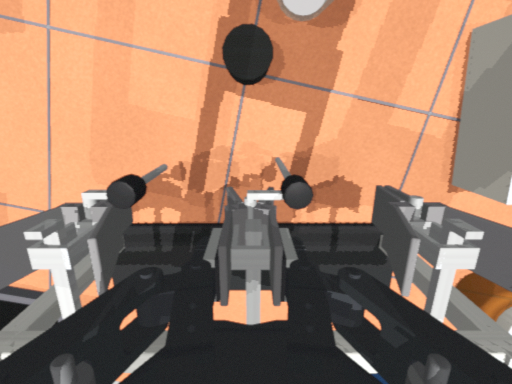

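Emit:
servo_tool:
  grip: [26,26,26,26,26,26,26,26]
  travel:
    - [0,0,4]
    - [0,0,9]
    - [0,0,13]
    - [0,0,17]
    - [0,0,17]
    - [0,0,17]
    - [0,0,17]
    - [0,0,17]
  turn: [0,0,0,0,0,0,0,0]

```text
clock: 5.35
tcp_pos: [0.6075, 0.0263, 0.1741]
orientation: [-0.446, -0.549, 0.549, 0.446]
force: [0.2, 0.1, -0.5]
opening: 0.0283
```

Run:
```python
from h import *
d=cam('wrist','wrist4'); cam('side','side4');s=env.state(); print(s['clock'],s['tcp_pos'],s['force'],s['torque'],s['opening'])
t=cv2.imread('pics/side4.png')
cv2.imwrite('pics/side4c.png',cv2.resize(t[110:240,215:355],None,fx=4,fy=4,interpolation=cv2.INTER_CUBIC))
```

```text
5.45 [0.60758054 0.02631579 0.17418941] [-0.15361222 -0.17010686 -0.89309502] [-0.04376705 -0.00436026  0.00160559] 0.02856896451242773
```

View pics/wrist4.png

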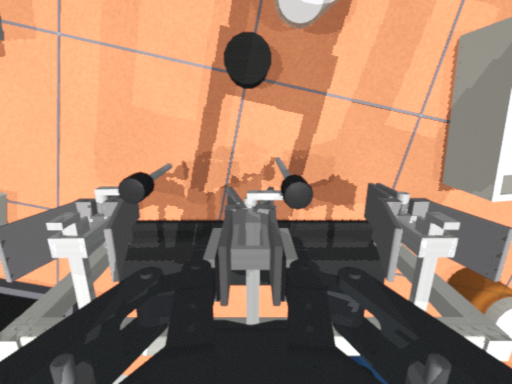

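View pics/side4c.png

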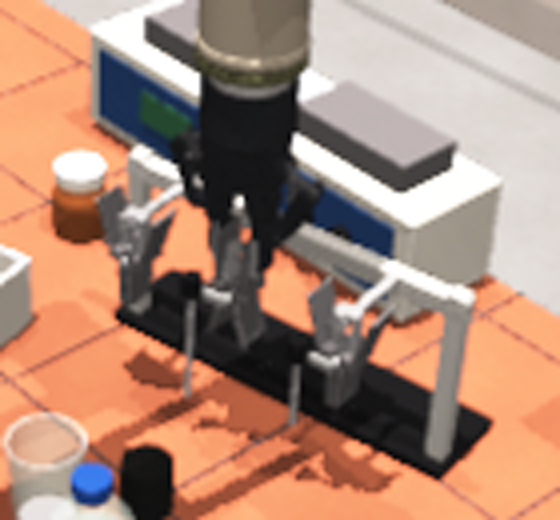

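Emit:
servo_tool:
  grip: [26,26,26,26,26,26,26,26]
  travel:
    - [0,0,2]
    - [-9.8,-2,2]
    - [-24.5,-5.1,2]
    - [-39.2,-8.2,2]
    - [-53.8,-11.2,2]
    - [-64,-13.3,2]
    - [-68.5,-14.3,10]
    - [-68.5,-14.3,25]
  turn: [0,0,0,0,0,0,0,0]

```text
clock: 6.45
tcp_pos: [0.5387, 0.012, 0.1998]
orientation: [-0.446, -0.548, 0.549, 0.446]
force: [0.0, 0.6, -1.5]
opening: 0.0283
```

Run:
```python
from h import *
d=cam('wrist','wrist5'); cam('side','side5');s=env.state(); print(s['clock'],s['tcp_pos'],s['force'],s['torque'],s['opening'])
t=cv2.imread('pics/side5.png')
cv2.imwrite('pics/side5c.png',cv2.resize(t[110:240,215:355],None,fx=4,fy=4,interpolation=cv2.INTER_CUBIC))
```

```text
6.55 [0.54097301 0.01194193 0.20252447] [ 1.14307518 -0.10026064  0.06012856] [ 0.00575574 -0.00340303  0.00918411] 0.028360939230419
```

View pics/wrist5.png

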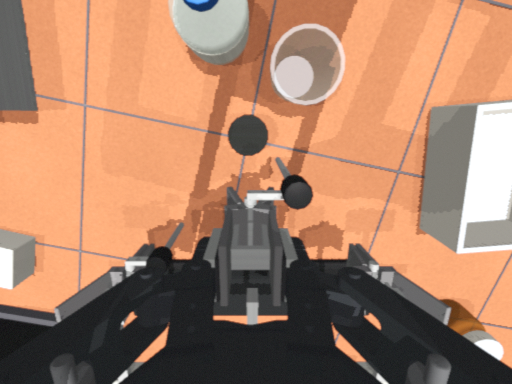

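View pics/side5c.png

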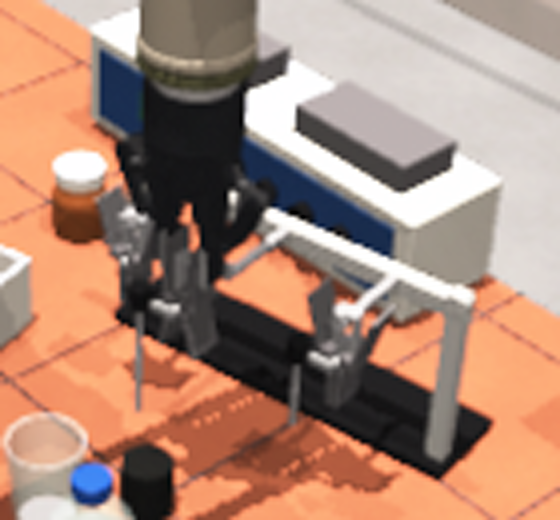

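Emit:
servo_tool:
  grip: [26,26,26,26,26,26,26,26]
  travel:
    - [0,0,25]
    - [0,0,60]
    - [-6,-20,90]
    - [-15,-55,95]
    - [-26,-100,95]
    - [-38,-150,95]
    - [-50,-200,95]
    - [-62,-250,95]
  turn: [0,0,0,0,-1,-2,-3,-3.8]

```text
clock: 7.55
tcp_pos: [0.4771, -0.2397, 0.2948]
orientation: [0.464, 0.534, -0.533, -0.464]
force: [0.6, -0.2, -1.5]
opening: 0.0286
```

Emit:
servo_tool:
  grip: [26,26,26,26,26,26,26,26]
  travel:
    - [-12,-50,0]
    - [-22,-95,0]
    - [-28,-125,0]
    - [-31,-140,0]
    - [-31,-144,0]
    - [-31,-144,0]
    - [-31,-144,0]
    - [-31,-144,0]
  turn: [0,0,0,0,0,0,0,0]

```text
clock: 8.55
tcp_pos: [0.4465, -0.3812, 0.2945]
orientation: [0.464, 0.534, -0.534, -0.464]
force: [-0.4, 0.3, -1.3]
opening: 0.0285
```

Run:
```python
from h import *
d=cam('wrist','wrist6'); cam('side','side6');cam('top','top6');s=env.state(); print(s['clock'],s['tcp_pos'],s['qpos'],s['force'],s['torque'],s['opening'])
t=cv2.imread('pics/side6.png')
cv2.imwrite('pics/side6c.png',cv2.resize(t[170:350,235:405],None,fx=3,fy=3,interpolation=cv2.INTER_CUBIC))
```

```text
8.7 [ 0.4463296  -0.3816392   0.29441364] [-7.94726227e-01  7.79977400e-02  1.43020772e+00  5.98537464e-06
  1.63316521e+00 -2.50517218e+00] [ 0.56912285 -0.99418299 -1.13471458] [-0.01864952 -0.02264755 -0.01274191] 0.028529360284933473
```

View pics/wrist6.png

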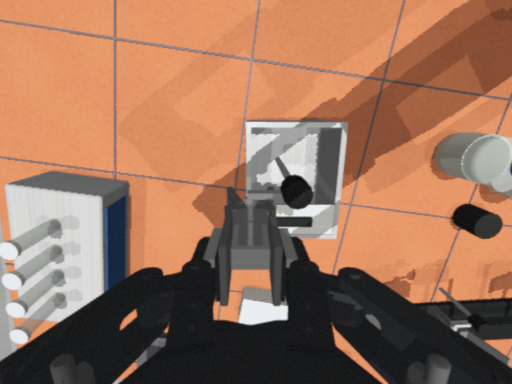

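View pics/side6c.png

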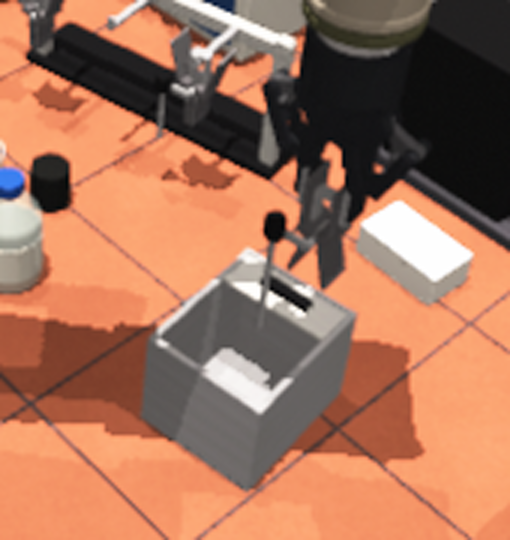

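Run:
```python
from h import *
d=dict(np.load('wrist6.npz')); P=pts(d)*1000; Q=P.reshape(-1,3)
m=(abs(Q[:,2]-110)<3)&(np.hypot(Q[:,0]-450,Q[:,1]+325)<112)
B=Q[m]; B=B[:,:2]; ctr,wh,an=cv2.minAreaRect(B.astype(np.float32)); print(ctr,wh,an,len(B))
yaw=np.radians(7.9);c,s=np.cos(yaw),np.sin(yaw); X=(B-np.array([450.3,-324.7]))@np.array([[c,-s],[s,c]])
print(np.percentile(X,[0.5,99.5],axis=0))
for lo,hi in [(-76,-60),(-60,-40),(-40,-20),(-20,0)]:
    k=X[(X[:,0]>lo)&(X[:,0]<hi)&(abs(X[:,1])>40)]; n=k[k[:,1]<0,1]; p=k[k[:,1]>0,1]
    print(lo,[ (a.min().round(1),a.max().round(1),len(a)) for a in (n,p) if len(a)])
f=384/2/np.tan(np.radians(float(d['fov_y']))/2)
def inten():pass
# visible probe head & jaws in rack-like clip frame relative to tcp
t=np.array([446.3,-381.6,294.4]); yaw=np.radians(7.95);c,s=np.cos(yaw),np.sin(yaw)
Y=np.c_[(Q[:,:2]-t[:2])@np.array([[c,-s],[s,c]]),Q[:,2]-t[2]]
col=d['frame'].reshape(-1,3).astype(int)
r=np.arange(384*512)//512; cc=np.arange(384*512)%512
k=Y[(r>180)&(r<206)&(cc>283)&(cc<310)&(Y[:,2]>-60)]; print('head',np.percentile(k,[3,50,97],axis=0).round(1).tolist())
k=Y[(r>195)&(r<300)&(cc>222)&(cc<285)&(Y[:,2]>-30)&(Y[:,2]<60)]; print('clip',np.percentile(k,[1,50,99],axis=0).round(1).tolist())
```

```text
(452.015380859375, -325.415283203125) (150.0264892578125, 120.1328353881836) 7.96943998336792 2797
[[-73.39581701 -60.07218802]
 [ 76.22915235  58.74336727]]
-76 [(np.float64(-61.1), np.float64(-41.0), 131), (np.float64(40.1), np.float64(58.8), 132)]
-60 [(np.float64(-61.1), np.float64(-55.1), 86), (np.float64(52.4), np.float64(59.0), 96)]
-40 [(np.float64(-60.0), np.float64(-56.3), 63), (np.float64(52.4), np.float64(58.8), 90)]
-20 [(np.float64(-60.0), np.float64(-56.3), 64), (np.float64(52.6), np.float64(59.1), 87)]
head [[-34.2, 19.8, -13.0], [-27.8, 26.5, -7.0], [-20.7, 33.5, -5.6]]
clip [[-21.6, -14.1, -25.5], [-6.0, 2.1, 16.0], [11.8, 17.0, 37.8]]
```

Emit:
servo_tool:
  grip: [26,26,26,26,26,26,26,26]
  travel:
    - [3,-1,-5]
    - [5,-1.4,-20]
    - [5,-1.4,-40]
    - [5,-1.4,-60]
    - [5,-1.4,-80]
    - [5,-1.4,-95]
    - [5,-1.4,-105]
    - [5,-1.4,-105]
  turn: [0,0,0,0,0,0,0,0]

```text
clock: 9.7
tcp_pos: [0.4508, -0.3831, 0.1884]
orientation: [0.464, 0.534, -0.534, -0.465]
force: [-1.8, -0.5, -1.2]
opening: 0.028
```

Run:
```python
from h import *
d=cam('wrist','wrist7'); cam('side','side7');s=env.state(); print(s['clock'],s['tcp_pos'],s['qpos'][5],s['force'],s['torque'],s['opening'])
t=cv2.imread('pics/side7.png')
cv2.imwrite('pics/side7c.png',cv2.resize(t[190:340,265:385],None,fx=4,fy=4,interpolation=cv2.INTER_CUBIC))
```

```text
9.8 [ 0.45143068 -0.38368168  0.19002196] -2.5008733218833994 [ 0.35595212 -0.239985   -1.06408743] [-0.0393837  -0.03679311  0.07170242] 0.028351026415845214
```

View pics/wrist7.png

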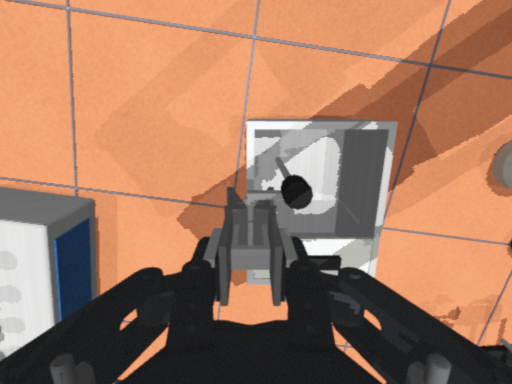

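View pics/side7c.png

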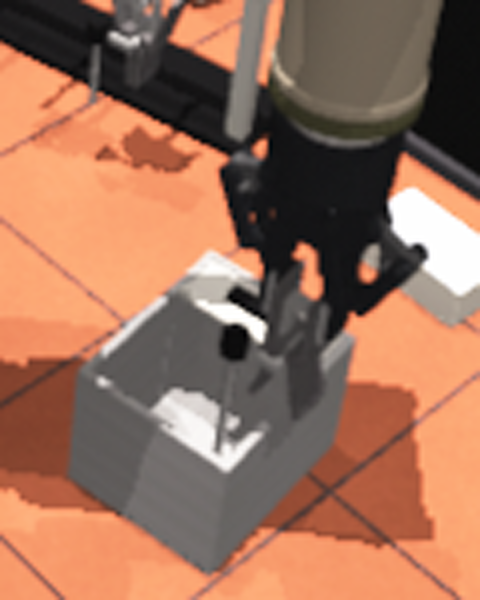

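Emit:
servo_tool:
  grip: [26,26,26,26,26,26,26,26]
  travel:
    - [0,0,-5]
    - [0,0,-12]
    - [0,0,-20]
    - [0,0,-28]
    - [0,0,-34]
    - [0,0,-38]
    - [0,0,-38]
    - [0,0,-38]
  turn: [0,0,0,0,0,0,0,0]

```text
clock: 10.8
tcp_pos: [0.4513, -0.3835, 0.1516]
orientation: [-0.464, -0.534, 0.534, 0.464]
force: [0.7, 1.2, -1.2]
opening: 0.0281
```

Run:
```python
from h import *
d=cam('wrist','wrist8'); cam('side','side8');s=env.state(); print(s['clock'],s['tcp_pos'],s['qpos'][5],s['force'],s['torque'],s['opening'])
t=cv2.imread('pics/side8.png')
cv2.imwrite('pics/side8c.png',cv2.resize(t[190:340,265:385],None,fx=4,fy=4,interpolation=cv2.INTER_CUBIC))
```

```text
10.9 [ 0.45130766 -0.38357421  0.15172533] -2.5008532149141964 [-0.13271469 -0.61851669 -1.96948548] [ 0.06207495 -0.0342085   0.08031829] 0.028387936270662474
```

View pics/wrist8.png

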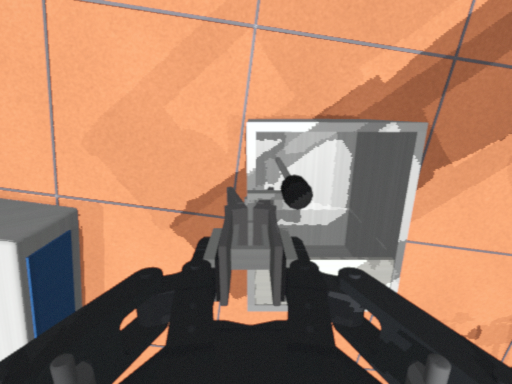

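View pics/side8c.png

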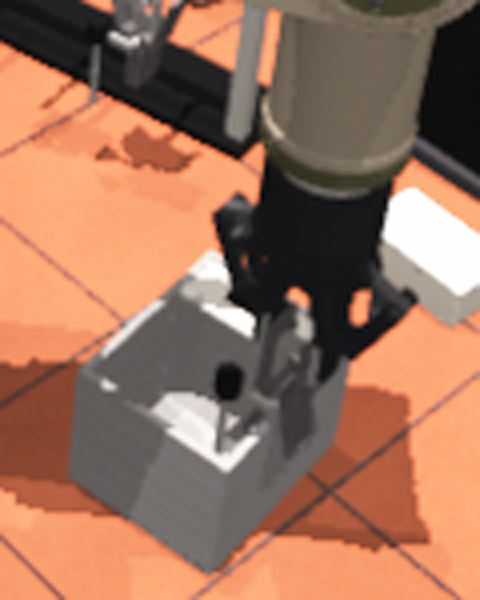

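Emit:
servo_tool:
  grip: [26,26,35,45,60,75,85,85]
  travel:
    - [0,0,-3]
    - [0,0,-3]
    - [0,0,-4]
    - [0,0,-5]
    - [0,0,-5]
    - [0,0,-5]
    - [0,0,-5]
    - [0,0,-5]
  turn: [0,0,0,0,0,0,0,0]

```text
clock: 11.9
tcp_pos: [0.4512, -0.3835, 0.1465]
orientation: [-0.464, -0.534, 0.534, 0.464]
force: [0.0, -0.5, -0.2]
opening: 0.0856
```

Run:
```python
from h import *
d=cam('wrist','wrist9'); cam('side','side9');s=env.state(); print(s['clock'],s['tcp_pos'],s['qpos'][5],s['force'],s['torque'],s['opening'])
t=cv2.imread('pics/side9.png')
cv2.imwrite('pics/side9c.png',cv2.resize(t[190:340,265:385],None,fx=4,fy=4,interpolation=cv2.INTER_CUBIC))
```

```text
12.0 [ 0.45115506 -0.38341386  0.14637105] -2.5008572938929934 [ 0.24167602 -0.68306142 -0.19149937] [-0.02829679  0.01396521 -0.04574859] 0.08492201904759884
```

View pics/wrist9.png

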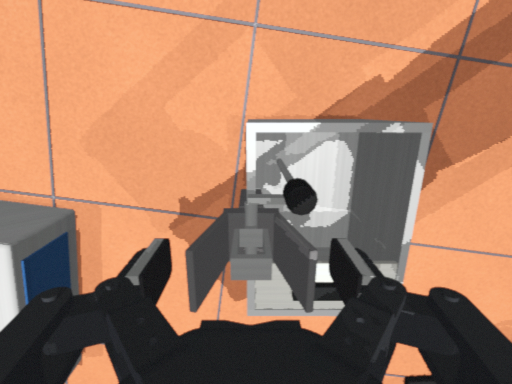

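View pics/side9c.png

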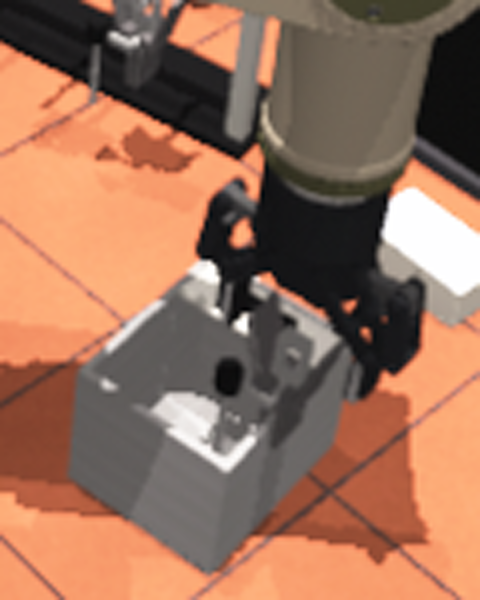

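Emit:
servo_tool:
  grip: [85,85,85,85,85,85,85,85]
  travel:
    - [0,0,10]
    - [0,0,35]
    - [0,0,70]
    - [0,0,105]
    - [0,0,130]
    - [0,0,138]
    - [0,0,138]
    - [0,0,138]
  turn: [0,0,0,0,0,0,0,0]

```text
clock: 13.0
tcp_pos: [0.4507, -0.3829, 0.2827]
orientation: [0.463, 0.534, -0.533, -0.465]
force: [0.4, -0.1, 0.1]
opening: 0.0849
```

Run:
```python
from h import *
d=cam('wrist','wrist10'); cam('side','side10');s=env.state(); print(s['clock'],s['tcp_pos'])
t=cv2.imread('pics/side10.png')
cv2.imwrite('pics/side10c.png',cv2.resize(t[190:340,265:385],None,fx=4,fy=4,interpolation=cv2.INTER_CUBIC))
P=pts(d)*1000; Q=P.reshape(-1,3)
yaw=np.radians(7.95);c,s=np.cos(yaw),np.sin(yaw); Y=np.c_[(Q[:,:2]-[452,-325.4])@np.array([[c,-s],[s,c]]),Q[:,2]]
m=(Y[:,2]>118)&(abs(Y[:,0]+10)<50)&(Y[:,1]<0)&(Y[:,1]>-110)
k=Y[m]; print('top z',np.percentile(k[:,2],[50,95,99,100]))
for lo in range(120,195,8):
    q=k[(k[:,2]>lo)&(k[:,2]<=lo+8)]; print(lo,len(q),q.min(0).round(1)[:2] if len(q) else '',q.max(0).round(1)[:2] if len(q) else '')
```

```text
13.1 [ 0.45069597 -0.382934    0.28269931]
top z [363.05111497 381.48197048 383.24707834 384.60693699]
120 8 [-25.3 -65.2] [-24.3 -49.4]
128 100 [-44.3 -71.4] [ 10.6 -26. ]
136 569 [-44.1 -73.5] [ 10.  -25.9]
144 384 [-43.9 -75.1] [  5.6 -21.1]
152 164 [-25.4 -79.4] [  6. -37.]
160 187 [-25.3 -79.9] [  5.8 -34.7]
168 456 [-25.3 -82.1] [  5.7 -32.6]
176 220 [-25.5 -84.1] [  6.1 -29.1]
184 288 [-24.9 -85.9] [  6.9 -28.8]
192 0
```

View pics/wrist10.png

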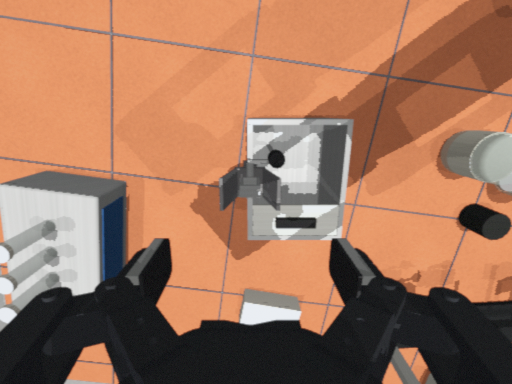

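View pics/side10c.png

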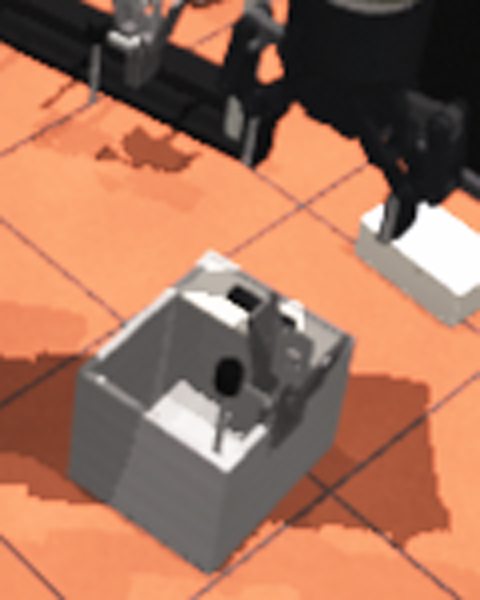

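Emit:
servo_tool:
  grip: [85,85,85,85,85,85,85,85]
  travel:
    - [15,25,0]
    - [42,72,0]
    - [71,122,0]
    - [100,172,0]
    - [129,222,0]
    - [155,267,0]
    - [172,297,0]
    - [178,307,0]
  turn: [0,1,2,3,3.8,3.8,3.8,3.8]

```text
clock: 14.1
tcp_pos: [0.6294, -0.0742, 0.2831]
orientation: [-0.445, -0.549, 0.549, 0.446]
force: [-0.3, 0.4, -0.5]
opening: 0.0849
```

Run:
```python
from h import *
from scipy.spatial.transform import Rotation as R
d=cam('wrist','wrist11'); s=env.state(); print(s['clock'],s['tcp_pos']); M=R.from_quat(s['orientation']).as_matrix(); print(np.degrees(np.arctan2(M[1,0],M[0,0])))
P=pts(d)*1000; Q=P.reshape(-1,3)
o=np.array([607.5,27.3]); yaw=np.radians(11.75);c,s_=np.cos(yaw),np.sin(yaw)
X=np.c_[(Q[:,:2]-o)@np.array([[c,-s_],[s_,c]]),Q[:,2]]
for yc in [-105]:
    k=X[(X[:,2]>181)&(X[:,2]<189)&(abs(X[:,0])<25)&(abs(X[:,1]-yc)<8)]; print('  lip',np.percentile(k,[3,50,97],axis=0).round(1).tolist())
    k=X[(X[:,2]>184)&(X[:,2]<194)&(abs(X[:,0])<25)&(abs(X[:,1]-yc)<45)&(abs(X[:,1]-yc)>18)]; print(len(k),k.min(0),k.max(0))
A=X[(abs(X[:,2]-175)<3)&(X[:,0]>55)&(X[:,0]<95)]
for lo in [-160,-60,-20]:
    q=A[abs(A[:,1]-lo)<8]; print(lo,len(q),q[:,0].min() if len(q) else '')
```

```text
14.15 [ 0.6295977  -0.07412401  0.28313981]
101.90100546704014
  lip [[-17.4, -108.2, 181.2], [-15.5, -105.0, 184.8], [-13.4, -100.9, 185.9]]
387 [ -15.39739006 -136.04452321  184.01094863] [ 16.51105591 -73.67393003 190.06285193]
-160 156 67.13976394853731
-60 214 66.95614474779241
-20 84 67.53394699512961
```

View pics/wrist11.png

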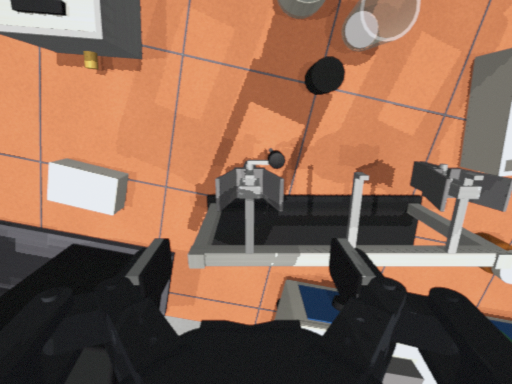

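Emit:
servo_tool:
  grip: [85,85,85,85,85,85,85,85]
  travel:
    - [0,-1.2,-15]
    - [0,-1.2,-45]
    - [0,-1.2,-75]
    - [0,-1.2,-100]
    - [0,-1.2,-117]
    - [0,-1.2,-124]
    - [0,-1.2,-124]
    - [0,-1.2,-124]
  turn: [0,0,0,0,0,0,0,0]

```text
clock: 15.15
tcp_pos: [0.6299, -0.0778, 0.1617]
orientation: [0.447, 0.549, -0.548, -0.445]
force: [0.6, 0.2, -0.0]
opening: 0.0849
```

Emit:
servo_tool:
  grip: [60,45,35,26,26,26,26,26]
  travel:
    - [0,0,0]
    - [0,0,0]
    - [0,0,0]
    - [0,0,0]
    - [0,0,0]
    - [0,0,0]
    - [0,0,0]
    - [0,0,0]
  turn: [0,0,0,0,0,0,0,0]
  newtons: 40

```text
clock: 16.15
tcp_pos: [0.6306, -0.0774, 0.1629]
orientation: [0.447, 0.55, -0.548, -0.445]
force: [-0.7, 1.3, 8.4]
opening: 0.0281
```

Run:
```python
from h import *
d=cam('wrist','wrist12'); s=env.state(); print(s['clock'],s['tcp_pos'],s['force'],s['opening'])
```

```text
16.2 [ 0.63058869 -0.07741527  0.16286557] [-1.07491842  1.9069972   9.41254128] 0.02776847429317305
```

View pics/wrist12.png

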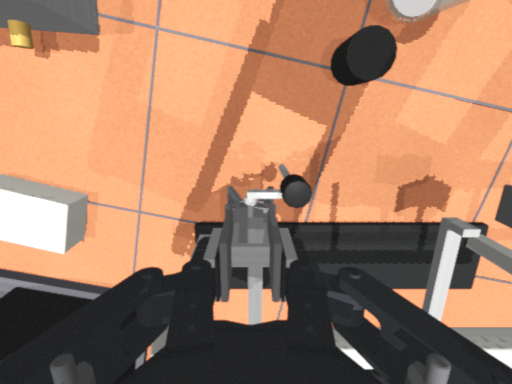

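Emit:
servo_tool:
  grip: [26,26,26,26,26,26,26,26]
  travel:
    - [0,0,4]
    - [0,0,9]
    - [0,0,14]
    - [0,0,18]
    - [0,0,18]
    - [0,0,18]
    - [0,0,18]
    - [0,0,18]
  turn: [0,0,0,0,0,0,0,0]

```text
clock: 17.2
tcp_pos: [0.629, -0.0775, 0.1781]
orientation: [-0.446, -0.549, 0.549, 0.446]
force: [0.3, 1.1, -2.0]
opening: 0.0284
```

Run:
```python
from h import *
d=cam('wrist','wrist13'); cam('side','side13');s=env.state(); print(s['clock'],s['tcp_pos'],s['force'],s['opening'])
t=cv2.imread('pics/side13.png')
cv2.imwrite('pics/side13c.png',cv2.resize(t[110:240,215:355],None,fx=4,fy=4,interpolation=cv2.INTER_CUBIC))
```

```text
17.3 [ 0.62906531 -0.07757664  0.17815907] [ 0.01397465 -0.02029559 -0.12672369] 0.028392167560950015
```

View pics/side13c.png

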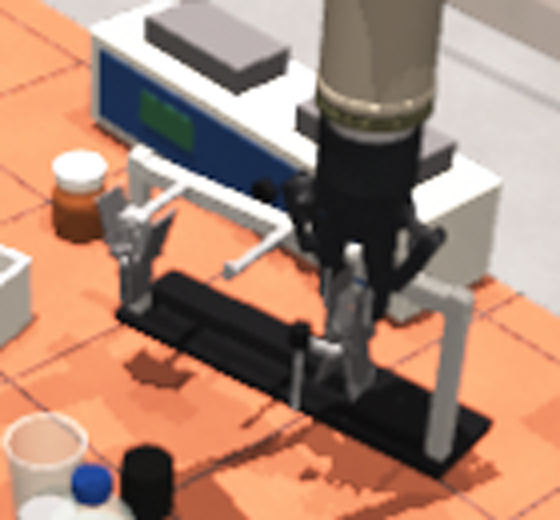

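View pics/wrist13.png

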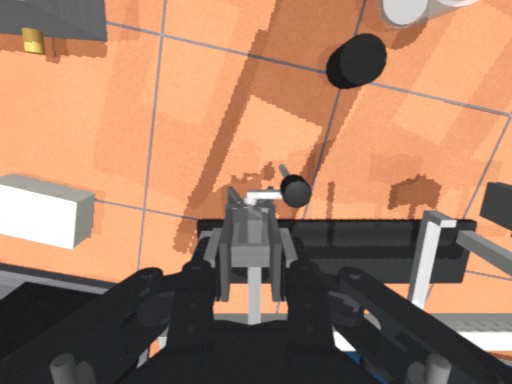

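Clip lifted on the hook (head at about (297,191), as before). Withdraw and raise.

Emit:
servo_tool:
  grip: [26,26,26,26,26,26,26,26]
  travel:
    - [0,0,1.5]
    - [-9.8,-2,1.5]
    - [-24.5,-5.1,1.5]
    - [-39.2,-8.2,1.5]
    - [-53.8,-11.2,1.5]
    - [-64,-13.3,1.5]
    - [-68.5,-14.3,15]
    - [-68.5,-14.3,45]
  turn: [0,0,0,0,0,0,0,0]

```text
clock: 18.3
tcp_pos: [0.5595, -0.0917, 0.2231]
orientation: [-0.445, -0.548, 0.549, 0.447]
force: [0.3, 0.1, 0.4]
opening: 0.0283
```

Run:
```python
from h import *
d=cam('wrist','wrist14');s=env.state(); print(s['clock'],s['tcp_pos'],s['force'],s['opening'])
```

```text
18.35 [ 0.56218231 -0.09235879  0.2293988 ] [1.027842   0.26122034 2.8551649 ] 0.028099807787776564
```

View pics/wrist14.png

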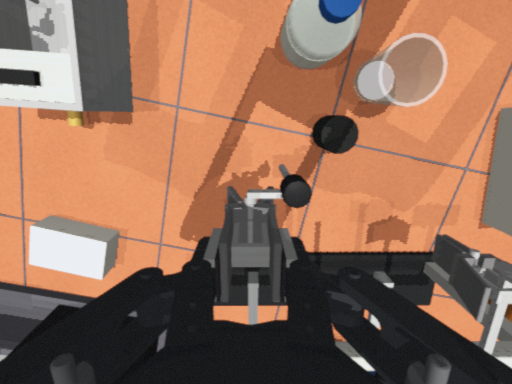

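Emit:
servo_tool:
  grip: [26,26,26,26,26,26,26,26]
  travel:
    - [0,0,20]
    - [-4,15,45]
    - [-14,50,60]
    - [-24,95,60]
    - [-35,145,60]
    - [-45,195,60]
    - [-55,245,60]
    - [-64,290,60]
  turn: [0,0,1,2,3,4,5,5.1]

```text
clock: 19.35
tcp_pos: [0.4961, 0.1999, 0.2841]
orientation: [0.421, 0.568, -0.568, -0.421]
force: [2.2, -0.4, -1.4]
opening: 0.0284
```

Emit:
servo_tool:
  grip: [26,26,26,26,26,26,26,26]
  travel:
    - [-5,25,0]
    - [-7,36,0]
    - [-7,38,0]
    - [-7,38,0]
    - [-7,38,0]
    - [-7,38,0]
    - [-7,38,0]
    - [-7,38,0]
  turn: [0,0,0,0,0,0,0,0]

```text
clock: 20.35
tcp_pos: [0.4897, 0.236, 0.2833]
orientation: [-0.421, -0.568, 0.568, 0.421]
force: [0.3, -1.4, -1.5]
opening: 0.0284
```

Run:
```python
from h import *
d=cam('wrist','wrist15');cam('side','side15');s=env.state(); print(s['clock'],s['tcp_pos'],s['force'],s['opening'])
P=pts(d)*1000; Q=P.reshape(-1,3)
m=(abs(Q[:,2]-70)<3)&(np.hypot(Q[:,0]-475,Q[:,1]-290)<118)
B=Q[m][:,:2]; print(cv2.minAreaRect(B.astype(np.float32)),len(B))
t0=s['tcp_pos']*1000; yaw=np.radians(16.9);c,s_=np.cos(yaw),np.sin(yaw)
X=(B-[474.8,290.2])@np.array([[c,-s_],[s_,c]]); 
for lo in (-70,-40,-10,20,50):
    k=X[abs(X[:,0]-lo)<10]; n=k[k[:,1]<-40,1];p=k[k[:,1]>40,1]; print(lo,[(a.min().round(1),a.max().round(1),len(a)) for a in (n,p) if len(a)])
Y=np.c_[(Q[:,:2]-t0[:2])@np.array([[c,-s_],[s_,c]]),Q[:,2]-t0[2]]
r=np.arange(384*512)//512; cc=np.arange(384*512)%512
k=Y[(r>180)&(r<206)&(cc>283)&(cc<310)&(Y[:,2]>-60)]; print('head',np.percentile(k,[3,50,97],axis=0).round(1).tolist())
k=Y[(r>195)&(r<300)&(cc>222)&(cc<285)&(Y[:,2]>-30)&(Y[:,2]<60)]; print('clip',np.percentile(k,[1,50,99],axis=0).round(1).tolist())
```

```text
20.45 [0.48961932 0.23609187 0.28328845] [-0.15114805 -0.02437597 -1.36383556] 0.028054602159756716
((475.35028076171875, 290.67413330078125), (160.14926147460938, 120.12730407714844), 16.583330154418945) 1642
-70 [(np.float64(-59.4), np.float64(-40.3), 140), (np.float64(40.2), np.float64(60.3), 132)]
-40 [(np.float64(-59.5), np.float64(-54.3), 77), (np.float64(53.8), np.float64(60.5), 84)]
-10 [(np.float64(-59.7), np.float64(-54.3), 73), (np.float64(53.9), np.float64(60.2), 74)]
20 [(np.float64(-59.8), np.float64(-54.3), 55), (np.float64(53.8), np.float64(60.2), 73)]
50 [(np.float64(53.5), np.float64(59.7), 67)]
head [[-33.8, 19.8, -14.4], [-27.3, 26.6, -10.2], [-20.0, 33.8, -8.9]]
clip [[-21.2, -14.7, -24.4], [-6.0, 1.7, 14.5], [13.3, 16.4, 37.7]]
```

View pics/wrist15.png

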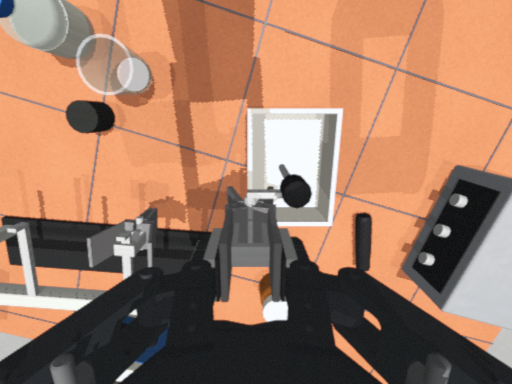

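Emit:
servo_tool:
  grip: [26,26,26,26,26,26,26,26]
  travel:
    - [2,0,-10]
    - [2.5,-0.3,-35]
    - [2.5,-0.3,-60]
    - [2.5,-0.3,-85]
    - [2.5,-0.3,-107]
    - [2.5,-0.3,-123]
    - [2.5,-0.3,-132]
    - [2.5,-0.3,-132]
  turn: [0,0,0,0,0,0,0,0]

```text
clock: 21.45
tcp_pos: [0.4918, 0.2357, 0.1508]
orientation: [-0.421, -0.568, 0.568, 0.421]
force: [-0.4, 0.2, -1.2]
opening: 0.0283
```

Run:
```python
from h import *
d=cam('wrist','wrist16');cam('side','side16');s=env.state(); print(s['clock'],s['tcp_pos'],s['force'],s['opening'])
t=cv2.imread('pics/side16.png')
cv2.imwrite('pics/side16c.png',cv2.resize(t[100:230,140:270],None,fx=4,fy=4,interpolation=cv2.INTER_CUBIC))
```

```text
21.55 [0.49265438 0.23601016 0.15211191] [ 0.16786551  0.4328564  -0.77549875] 0.028141013893656162
```

View pics/wrist16.png

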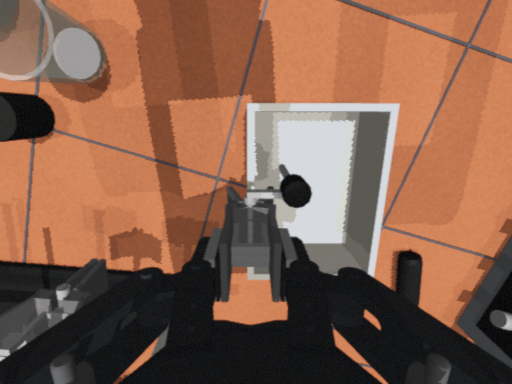

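View pics/side16c.png

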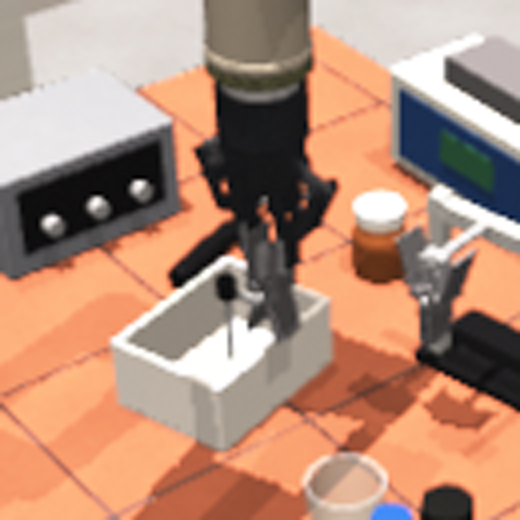

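Emit:
servo_tool:
  grip: [26,26,26,26,26,26,26,26]
  travel:
    - [0,0,-5]
    - [0,0,-12]
    - [0,0,-20]
    - [0,0,-28]
    - [0,0,-34]
    - [0,0,-38]
    - [0,0,-38]
    - [0,0,-38]
  turn: [0,0,0,0,0,0,0,0]

```text
clock: 22.55
tcp_pos: [0.4923, 0.2359, 0.1136]
orientation: [0.421, 0.568, -0.568, -0.421]
force: [0.4, -0.1, -1.5]
opening: 0.0284
```

Run:
```python
from h import *
d=cam('wrist','wrist17');cam('side','side17');s=env.state(); print(s['clock'],s['tcp_pos'],s['force'],s['opening'])
t=cv2.imread('pics/side17.png')
cv2.imwrite('pics/side17c.png',cv2.resize(t[100:230,140:270],None,fx=4,fy=4,interpolation=cv2.INTER_CUBIC))
```

```text
22.65 [0.49239072 0.23591264 0.11368633] [ 0.66775889 -0.71335559 -0.04304551] 0.02839916189095635
```

View pics/side17c.png

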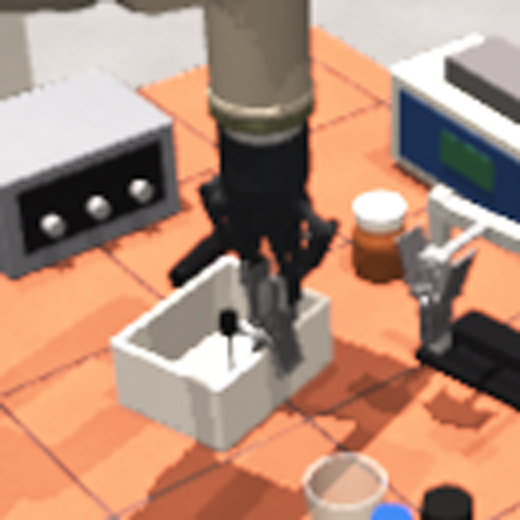

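Emit:
servo_tool:
  grip: [26,26,35,45,60,75,85,85]
  travel:
    - [0,0,-1]
    - [0,0,-1]
    - [0,0,-2]
    - [0,0,-3]
    - [0,0,-3]
    - [0,0,-3]
    - [0,0,-3]
    - [0,0,-3]
  turn: [0,0,0,0,0,0,0,0]

```text
clock: 23.65
tcp_pos: [0.4922, 0.2359, 0.1104]
orientation: [0.421, 0.568, -0.568, -0.421]
force: [-0.3, 0.5, -0.2]
opening: 0.085
```

Emit:
servo_tool:
  grip: [85,85,85,85,85,85,85,85]
  travel:
    - [0,0,10]
    - [0,0,35]
    - [0,0,70]
    - [0,0,105]
    - [0,0,140]
    - [0,0,160]
    - [0,0,170]
    - [0,0,170]
  turn: [0,0,0,0,0,0,0,0]

```text
clock: 24.65
tcp_pos: [0.4922, 0.2358, 0.2802]
orientation: [0.421, 0.568, -0.568, -0.421]
force: [-0.5, 0.4, 0.0]
opening: 0.0851
```

Run:
```python
from h import *
d=cam('wrist','wrist18'); a=cam('side','side18');s=env.state(); print(s['clock'],s['tcp_pos'],s['opening'])
t=cv2.imread('pics/side18.png')
x=cv2.resize(t[130:230,150:250],None,fx=4,fy=4,interpolation=cv2.INTER_CUBIC)
y=cv2.resize(t[240:340,270:370],None,fx=4,fy=4,interpolation=cv2.INTER_CUBIC)
cv2.imwrite('pics/side18c.png',np.hstack([x,y]))
P=pts(d)*1000; Q=P.reshape(-1,3)
yaw=np.radians(16.8);c,s=np.cos(yaw),np.sin(yaw); Y=np.c_[(Q[:,:2]-[475.,290.4])@np.array([[c,-s],[s,c]]),Q[:,2]]
m=(Y[:,2]>78)&(abs(Y[:,0]+10)<50)&(Y[:,1]<0)&(Y[:,1]>-110)
k=Y[m]
for lo in range(80,170,8):
    q=k[(k[:,2]>lo)&(k[:,2]<=lo+8)]; print(lo,len(q),q.min(0).round(1) if len(q) else '',q.max(0).round(1) if len(q) else '')
```

```text
24.75 [0.49160394 0.2356226  0.27875455] 0.08462333037710665
80 7 [-15.8 -64.3  83.2] [-14.7 -49.2  86.1]
88 39 [-34.2 -64.2  89.2] [ 18.1 -27.7  96. ]
96 491 [-34.6 -73.7  96. ] [ 20.2 -25.8 104. ]
104 303 [-34.4 -75.5 104. ] [ 15.8 -20.6 112. ]
112 122 [-15.7 -77.4 112. ] [ 16.2 -37.4 120. ]
120 140 [-15.7 -79.3 120. ] [ 15.2 -35.6 128. ]
128 272 [-15.6 -81.1 128. ] [ 15.6 -32.  136. ]
136 219 [-15.7 -83.5 136. ] [ 15.9 -31.5 144. ]
144 251 [-15.6 -85.8 144.1] [ 16.6 -28.5 148.4]
152 0  
160 0  
168 0
```

View pics/wrist18.png

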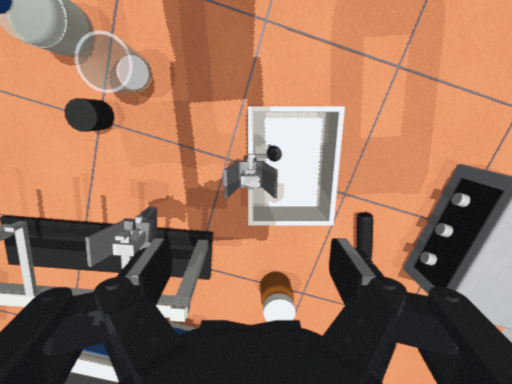

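View pics/side18c.png

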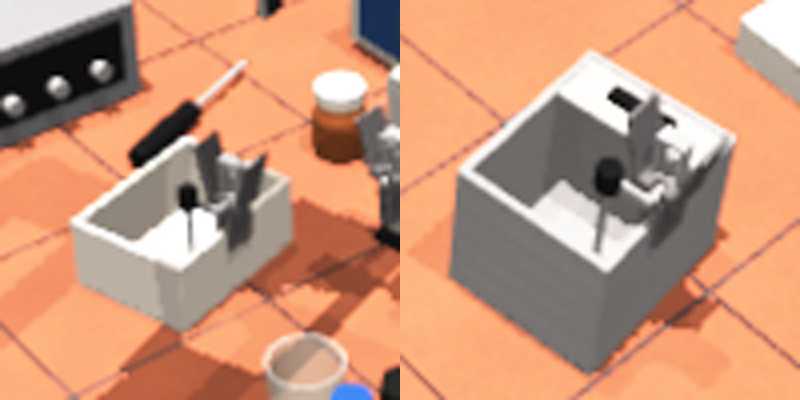

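Run:
```python
from h import *
print(env.hand_in())
```

```text
the job is handed in; nothing more can be done
None
```

Both probe clips are on their baths and the job is handed in at about 25 s of robot time. The long probe went first, onto the tank's right-hand (-y) wall, then the short probe onto the tray's right-hand (-y) wall. The clip without a probe is still on its hook.

- **Fit:** the last wrist depth readings put each clip's origin about 20 mm above the rim. That is roughly 25 mm of jaw overlap, with the levers even about the wall, so both stand upright.
- **Probes:** the side picture shows both rods hanging inside their baths, and the gripper open and clear above.
- **Forces:** the highest wrist force in the readings at the end of each move was about 9 N.
- **Other objects:** nothing else looked moved in the pictures; I did not measure this.
- **Disagreements:** the cameras differed by 2–3 mm on the rack and tank positions. I used the wrist camera's values for the rack and tank; for the tray it agreed with the overhead camera to about 1 mm. No check failed.

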